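# Feel the rubber mounts and fit the two soft ones

### The job

Three vibration mounts that look alike stand on the inspection bench: two are of soft rubber and one is hard. Tell them apart by squeezing them gently between the fingers, plate to plate; then fit the two soft ones, squeezed, between the jaws of the two seats on the blue rail, standing fully home on the seat floor, and stand the hard one upright in the yellow tray. Squeeze no harder than 30 N, force nothing into the rail, drop nothing, and leave the mouse, jar and dial gauge where they are.

Things in the scene. Friction and masses are not known exactly. Their poses are not given: they have to be found in the camera images.
- mount_a_center (a point): Vibration mount: round black rubber core between two upright bright steel plates; 50 mm long over the plates unloaded, 36 mm wide, 60 mm high, about 0.18 kg, standing on the plates' lower edges. This point is its centre, midway between the plates unloaded, 30 mm above what it stands on; x runs level from plate to plate, z up. It gives only along x, when fingers close on the two plates.
- mount_b_center (a point): Second mount; looks, size, weight, point and axes as mount_a. Firmness, for all three: squeezed plate to plate, a soft one gives about 0.8 mm per newton of grip, to a stop at 11 mm; a hard one under 0.1 mm per newton. Both spring back when let go. The plates stay parallel. Squeezed across its width it does not give.
- mount_c_center (a point): Third mount; looks, size, weight, point and axes as mount_a. For all three: about 4 N a finger holds it, 12 N feels it well and closes a soft one to about 40 mm; over 30 N a finger damages it. Grip the upper half of the plates, fingertips 20 mm or more above their lower edges, so that they stay clear of the seat jaws.
- seat_0 (a point): Centre of the floor of one of two like seats on the rail, 5 mm above the bench. A seat is a pair of fixed aluminium jaws 45 mm apart along x, 44 mm long in y, their tops about 14 mm above this floor with a sloped lead-in about 4 mm wide. A soft mount squeezed below 45 mm goes between them (its x along the seat's x, either way round), stands on the floor and is held when let go.
- seat_1 (a point): Centre of the floor of the other seat, as seat_0, on the same rail: 100 mm from seat_0 along the rail's y. x across the jaws, z up.
- rail: Blue steel base rail of an instrument foot, fixed to the bench, 110 mm (x) by 200 mm (y), 5 mm thick, carrying the two seats at 50 mm either side of its middle in y. Origin: centre of its underside.
- tray: Yellow flat open tray for the hard mount, fixed to the bench: 160 mm along its x, 140 mm along its y, walls 20 mm high and 5 mm thick, inner floor 5 mm above the bench. Origin: centre of its underside; z up.
- mouse: Grey computer mouse, loose bystander, about 80 by 62 mm and 31 mm high, longer to its +x. Origin on the bench under its rear hump.
- jar: Small amber glass jar with white cap, loose bystander, 42 mm across, 55 mm high. Origin: centre of its underside.
- gauge: Round hand-held dial gauge lying face up, loose bystander: 52 mm dial, 18 mm high, a steel stem reaching 49 mm to -x and a brass tip 38 mm to +x. Origin: centre of the dial's underside.
Not all that is in view belongs to the job. Of the things that look like the tray, the middle-sized one is meant.

How it is judged:
By the outcome, as a careful person would: the job done as asked, in the order asked, and still so for the second after the job is handed in, with the robot touching nothing.
It also fails if it takes over 67 s, if anything falls off the work surface, if the arm or the gripper's body presses on something with over 40 N, if the wrist force passes 120 N, or if a joint passes its speed limit or range.

### The arm

A 6-joint arm with a two-finger parallel gripper is mounted at the origin on the work surface. World frame = base frame: x ahead of the robot, y to its left, z up, the work surface at z = 0. Lengths are in m, angles in rad, forces in N, time in s.
With the tool pointing down it reaches from about 0.425 to 0.95 m from the base axis. Payload 3.5 kg.
Tool frame: the origin (TCP) lies at the very end of the fingers, on their centre line; the grasp point (between the pads) lies ctrl.grip_point_offset behind it (ctrl.grip_point_offset is the distance from the TCP to the grasp point, in m); z points along the fingers, y is the direction in which the jaws open and shut (so a half turn about z gives the same grasp; the last joint's range is limited). The gripper opens to 85 mm and grips with 20 to 120 N. Pads are 22 mm wide; open, the fingers measure 114 mm over their backs; the gripper's body (76 mm by 85 mm) begins 54 mm behind the grasp point. The pads swing forward as they close: fully open they stand 13 mm farther back than shut.
Start: joints at [-1.478, 0.286, 1.577, -0, 1.279, -0.15], TCP at [0.162, -0.655, 0.231] pointing down, gripper open.
Joint ranges: [-2.77, 2.77], [-0.9, 2.22], [0.21, 2.48], [-1.53, 4.67], [0.24, 2.81], [-2.84, 2.84]. Speed limits (rad/s): [2.79, 2.79, 3.14, 3.14, 3.14, 3.14].

### API

Orientations are given as a unit quaternion [x, y, z, w].
In Python, from plant import ctrl gives the robot as it stands.
- The arm moves only by the tool servo_tool, never from a script. Its argument "increments" is a list of rows, each a list of 5 numbers: the opening, from 0 (shut) to 1 (fully open), then the shift along the world's x, y, z in units of 40 mm (1.0 is 40 mm), then the turn about the world's z in units of 5 degrees (1.0 is 5 degrees). A call has exactly 10 rows; each row is the pose to reach, as a shift and turn from the pose measured when the call began; what a row does not reach only later rows make up. A row lasts 1/12 s, in which the tool goes at most 41.7 mm and 7.16 degrees, less where a joint would pass 70% of its speed; a pose out of reach is approached as far as the arm can. A call with a gripper value outside its range is refused whole. The fingers move at their own pace and stop on an object; "grip_force" is the grip in N (left out, the last holds). Time passes only in rows, so rows that repeat a pose let the fingers close, or fill a call up. It gives the time, the measured TCP pose, the force and the opening at its end, in the units of the state.
- ctrl.get_state(): the state, without advancing time (a new reading comes with each control period).
- ctrl.read_camera(name): name is "side" or "top" or "wrist"; returns a dict with "frame" (420x560x3 uint8, red, green, blue), "K" (3x3 intrinsics, pixels), "extrinsics" (4x4, takes a point from camera to world coordinates). Camera axes: x right, y down, z forward; pixel columns grow to the right and rows downward; lengths in m; the calibration is good to about 2 mm. The wrist camera is an equidistant fisheye: a pixel r from the principal point sees the ray r / f radians off the axis. A picture is of the moment at which its call begins. There is no depth.
- ctrl.sign_off(): hands the job in, once; it reports no verdict.
Trained networks look in a picture, given as the dict that the camera call returned (one of the last four; its "shot" number tells which), for a name from the list of things; names that differ only in an ending like _2 or _b are one class to them, and where a whole thing is asked for, a point or a joint stands for the part that bears it (a point fixed in the world has none). Each returns a list of dicts, best first, with "conf" (0 to 1); they miss things now and then, are a little off and sometimes report something else, mostly with a low value. They report only what shows in the picture. A call takes as long as a camera call. They do not tell look-alikes from the thing itself.
- ctrl.masks_of(picture, query): "region" (420x560 bool, what is visible of it) and "extent" ([left, top, right, bottom] in pixels, round what is visible of it).
- ctrl.landmark_of(picture, query): "centre" ([row, column] in pixels: a listed point, or the origin of a listed thing).
The state is a dict: "time": time; "qpos": joint angles; "dq": joint speeds; "joint_efforts": joint torques, N m; "eef_pos": TCP position; "tcp_rot": TCP orientation; "contact_force": force on the tool from outside, world axes, zero at the start; "wrist_torque": the same for the moment, N m; "opening": opening from 0.0 (shut) to 1.0 (fully open).
Only numpy, scipy, OpenCV 4.12 (cv2) and the standard library are available. Lean on these libraries where they do the work, as an engineer would, in place of code of your own. Each camera call takes 0.05 s, during which the arm holds its last target. There are 200 camera calls.

## Working session

There is one attempt and no reset: what is moved stays moved. The work goes in short steps, Python scripts to look and compute and a tool call to move; the robot and the scene stay as the last step left them, time stands still between calls to the robot, and variables do not carry over. Pictures are saved under pics/ and viewed, about 8 in all and at most 12, crops included, and the job is handed in when it is done.

Besides the shell and the picture viewer there is one more tool, called after "Emit:" by a JSON object that holds its "name" and its "arguments", one argument or row to a line. servo_tool: Moves the arm, as the interface text tells. Its arguments: {"type":"object","properties":{"increments":{"type":"array"},"grip_force":{"type":"number"}},"required":["increments"]}

```bash
mkdir -p pics; cat > h.py <<'E'
import numpy as np,cv2
from plant import ctrl
def save(p,n,box=None,s=1):
    f=p["frame"][:,:,::-1]
    if box: l,t,r,b=box; f=f[t:b,l:r]
    cv2.imwrite("pics/"+n,cv2.resize(np.ascontiguousarray(f),None,fx=s,fy=s,interpolation=cv2.INTER_CUBIC))
def ray(p,rc,fish=False):
    K=p["K"];x=(rc[1]-K[0,2])/K[0,0];y=(rc[0]-K[1,2])/K[1,1]
    if fish:
        t=np.hypot(x,y);s=np.sin(t)/t if t>1e-9 else 1;d=np.array([x*s,y*s,np.cos(t)])
    else: d=np.array([x,y,1.])
    E=p["extrinsics"];return E[:3,3],E[:3,:3]@d
def at(p,rc,z,fish=False):
    o,d=ray(p,rc,fish);return o+d*(z-o[2])/d[2]
def proj(p,P,fish=False):
    E=p["extrinsics"];c=E[:3,:3].T@(np.array(P)-E[:3,3]);K=p["K"]
    if fish:
        r=np.hypot(c[0],c[1]);t=np.arctan2(r,c[2]);u,v=c[:2]/max(r,1e-9)*t
    else:u,v=c[:2]/c[2]
    return np.array([v*K[1,1]+K[1,2],u*K[0,0]+K[0,2]])
E
python3 - <<'E'
from h import *
print(ctrl.get_state(), ctrl.grip_point_offset)
for n in("top","side"):
    p=ctrl.read_camera(n);save(p,n+".png",s=1.4)
    print(n,p["extrinsics"].round(3).tolist(),p["K"].tolist())
    for q,z in(("mount_a_center",.03),("seat_0",.005),("rail",0),("tray",0),("mouse",0),("jar",0),("gauge",0)):
        print(q,[(round(d["conf"],2),np.round(d["centre"]).tolist(),at(p,d["centre"],z).round(3).tolist()) for d in ctrl.landmark_of(p,q)])
E
```

```text
{'time': 0.0, 'qpos': array([-1.47796781e+00,  2.87220757e-01,  1.57822117e+00,  1.13470510e-05,
        1.27863801e+00, -1.50023720e-01]), 'dq': array([-8.94355968e-04,  1.65074351e-05, -6.97131164e-05,  9.20749011e-04,
        1.59767391e-03, -9.09280824e-04]), 'joint_efforts': array([ 3.39905655e-04, -4.05990064e+01, -2.92625087e+01, -1.73658286e-04,
        5.92031720e-03, -3.19161423e-06]), 'eef_pos': array([ 0.16227028, -0.65449864,  0.22988656]), 'tcp_rot': array([ 9.92636334e-01,  1.21126224e-01,  4.09891169e-05, -1.24297590e-03]), 'contact_force': array([ 0.29858329, -0.03942867, -0.60786325]), 'wrist_torque': array([0.00916905, 0.02370895, 0.03841299]), 'opening': 0.9956534524301661} 0.0187
top [[-0.01, -0.988, 0.156, 0.342], [-1.0, 0.008, -0.015, 0.115], [0.013, -0.156, -0.988, 1.459], [0.0, 0.0, 0.0, 1.0]] [[468.392220026091, 0.0, 282.2497017634395], [0.0, 468.392220026091, 206.82144317368963], [0.0, 0.0, 1.0]]
mount_a_center [(0.66, [202.0, 280.0], [0.581, 0.101, 0.03])]
seat_0 [(0.93, [207.0, 418.0], [0.566, -0.334, 0.005]), (0.59, [214.0, 384.0], [0.547, -0.226, 0.005]
[... 489 characters left out ...]
9775, 0.0, 283.45404525819316], [0.0, 479.1518195909775, 208.86247951270752], [0.0, 0.0, 1.0]]
mount_a_center [(0.83, [207.0, 296.0], [0.586, 0.098, 0.03])]
seat_0 [(0.95, [319.0, 300.0], [0.551, -0.232, 0.005]), (0.93, [361.0, 309.0], [0.555, -0.328, 0.005])]
rail [(0.89, [346.0, 301.0], [0.545, -0.291, 0.0])]
tray [(0.93, [186.0, 202.0], [0.347, 0.259, 0.0]), (0.74, [176.0, 269.0], [0.533, 0.287, 0.0]), (0.57, [137.0, 249.0], [0.486, 0.521, 0.0]), (0.52, [323.0, 300.0], [0.551, -0.236, 0.0]), (0.16, [364.0, 308.0], [0.553, -0.331, 0.0])]
mouse [(0.87, [202.0, 351.0], [0.737, 0.147, 0.0])]
jar [(0.64, [267.0, 370.0], [0.726, -0.099, 0.0])]
gauge [(0.84, [237.0, 362.0], [0.731, 0.003, 0.0])]
```

```bash
ls -la . pics
```

```text
.:
total 16
drwxr-xr-x  3 agent agent 4096 Dec  5 15:25 .
drwxr-xr-x 23 root  root  4096 Dec  5 15:24 ..
-rw-r--r--  1 agent agent  847 Dec  5 15:25 h.py
drwxr-xr-x  2 agent agent 4096 Dec  5 15:25 pics

pics:
total 1372
drwxr-xr-x 2 agent agent   4096 Dec  5 15:25 .
drwxr-xr-x 3 agent agent   4096 Dec  5 15:25 ..
-rw-r--r-- 1 agent agent 690450 Dec  5 15:25 side.png
-rw-r--r-- 1 agent agent 702774 Dec  5 15:25 top.png
```

View pics/top.png

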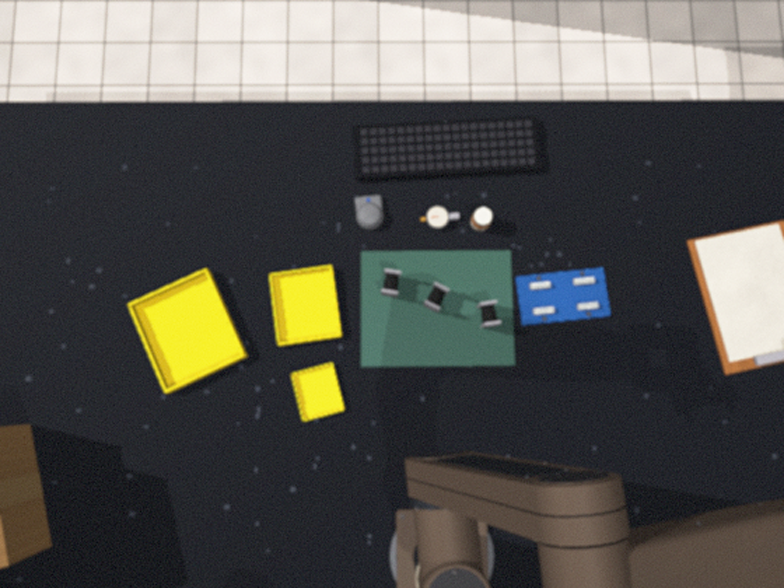

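View pics/side.png

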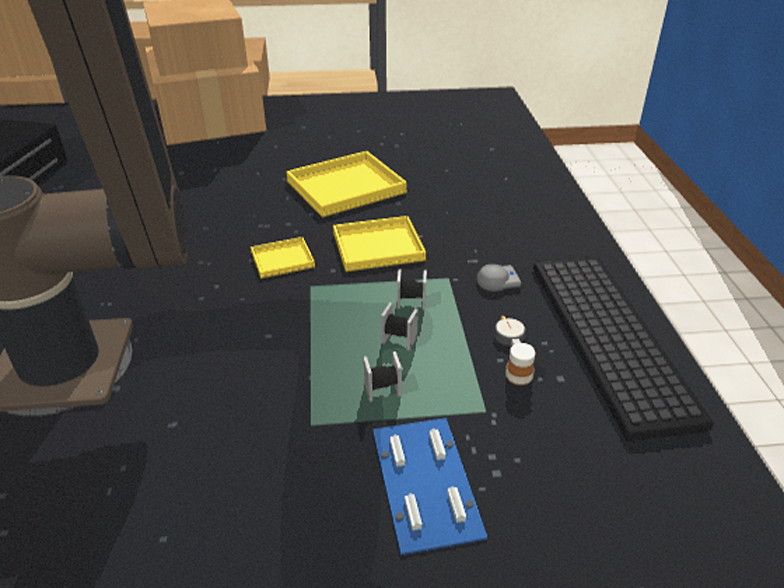

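Top picture (1.4x): the three mounts are at (391,282), (437,296) and (488,314) on the green bench. The rail is at (563,296), the mouse at (369,212), the gauge at (437,217) and the jar at (482,218). Tray look-alikes are large (188,330), middle (306,305) and small (317,391); I choose the middle one. I'll move above the mounts for a close look.

Emit:
{"name": "servo_tool", "arguments": {
  "increments": [
    [1,1,1.6,0.3,1.4],
    [1,2,3.2,0.5,2.8],
    [1,3,4.9,0.5,4.2],
    [1,4,6.5,0.5,5.6],
    [1,5,8,0.5,7],
    [1,6,9.6,0.5,8.4],
    [1,7,11.2,0.5,9.8],
    [1,8,12.8,0.5,11.2],
    [1,9,14.4,0.5,12.6],
    [1,10.2,16.4,0.5,15.2]
  ],
  "grip_force": 20
}}

```text
time: 1.63
eef_pos: [0.3828, -0.3006, 0.25]
tcp_rot: [0.741, 0.672, 0.0, 0.001]
contact_force: [0.2, -1.4, 0.2]
opening: 1.001
```

Emit:
{"name": "servo_tool", "arguments": {
  "increments": [
    [1,0.5,0.8,0,1.1],
    [1,1.0,1.6,0,1.1],
    [1,1.5,2.4,0,1.1],
    [1,2,3.2,0,1.1],
    [1,2.5,4,0,1.1],
    [1,3,4.8,0,1.1],
    [1,3.5,5.6,0,1.1],
    [1,4,6.4,0,1.1],
    [1,4.7,7.5,0,1.1],
    [1,4.7,7.5,0,1.1]
  ]
}}

```text
time: 2.47
eef_pos: [0.5727, 0.0038, 0.2502]
tcp_rot: [0.706, 0.708, 0.001, 0.001]
contact_force: [-1.1, 0.2, 0.2]
opening: 1.004
```

```bash
python3 - <<'E'
from h import *
print(ctrl.get_state()["eef_pos"])
P={}
for n in("wrist","top","side"):
    p=P[n]=ctrl.read_camera(n);f=n=="wrist"
    if f: save(p,"w1.png",s=1.4);print(p["K"].tolist(),p["extrinsics"].round(3).tolist())
    for q,z in(("mount_a_center",.03),("seat_0",.005),("tray",0)):
        for k in("landmark","mask"):
            if k=="landmark":print(n,q,[(round(d["conf"],2),np.round(d["centre"]).tolist(),at(p,d["centre"],z,f).round(3).tolist()) for d in ctrl.landmark_of(p,q)])
            elif q[0]=="m":print([(round(d["conf"],2),np.round(d["extent"]).tolist()) for d in ctrl.masks_of(p,q)])
E
```

```text
[0.57267918 0.00381661 0.25022169]
[[325.19226210127806, 0.0, 276.6398159795481], [0.0, 325.19226210127806, 210.18162725118592], [0.0, 0.0, 1.0]] [[1.0, 0.001, 0.003, 0.573], [0.002, -0.961, -0.276, 0.074], [0.003, 0.276, -0.961, 0.393], [0.0, 0.0, 0.0, 1.0]]
wrist mount_a_center [(0.65, [93.0, 283.0], [0.581, 0.103, 0.03])]
[(0.82, [256.0, 73.0, 311.0, 116.0]), (0.46, [384.0, 160.0, 426.0, 224.0])]
wrist seat_0 [(0.98, [338.0, 259.0], [0.548, -0.236, 0.005])]
wrist tray []
top mount_a_center [(0.5, [203.0, 283.0], [0.58, 0.092, 0.03])]
[(0.78, [275.0, 192.0, 288.0, 216.0])]
top seat_0 [(0.84, [214.0, 383.0], [0.545, -0.225, 0.005])]
top tray [(0.72, [280.0, 226.0], [0.347, 0.27, 0.0]), (0.63, [236.0, 134.0], [0.483, 0.554, 0.0]), (0.57, [217.0, 217.0], [0.542, 0.299, 0.0])]
side mount_a_center [(0.82, [205.0, 293.0], [0.578, 0.108, 0.03])]
[(0.7, [282.0, 193.0, 304.0, 222.0])]
side seat_0 [(0.93, [362.0, 310.0], [0.558, -0.329, 0.005]), (0.77, [323.0, 298.0], [0.547, -0.24, 0.005])]
side tray [(0.86, [186.0, 202.0], [0.346, 0.256, 0.0]), (0.79, [134.0, 248.0], [0.483, 0.54, 0.0]), (0.71, [363.0, 311.0], [0.559, -0.328, 0.0]), (0.63, [178.0, 272.0], [0.541, 0.276, 0.0])]
```

View pics/w1.png

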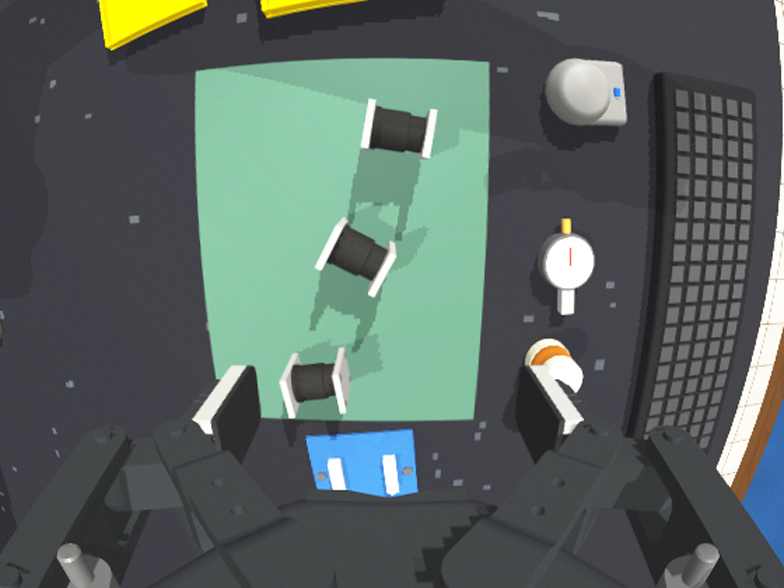

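Wrist view (1.4x): the mounts are at (399,131), (356,257) and (316,381), with their plates roughly along x. The middle mount is yawed by about -25°. The rail is at the bottom (360,460) and the bystanders are at the right. I'll fit poses from the white plate pixels.

```bash
cat >> h.py <<'E'
from scipy.optimize import minimize
def white(p):
    f=p["frame"].astype(int);return ((f.min(2)>130)&(f.max(2)-f.min(2)<40)).astype(np.uint8)
def plates(p,x,y,a,L=.05,zb=0,T=.004,fish=True):
    m=np.zeros((420,560),np.uint8);c,s=np.cos(a),np.sin(a)
    for sg in(-1,1):
        pts=[]
        for u in(sg*L/2,sg*(L/2-T)):
            for v in(-.018,.018):
                for z in(zb,zb+.06):pts.append(proj(p,[x+c*u-s*v,y+s*u+c*v,z],fish)[::-1])
        cv2.fillConvexPoly(m,cv2.convexHull((np.array(pts)*16).round().astype(np.int32)),1,shift=4)
    return m
def fit(p,x,y,a,L=.05,zb=0,fish=True,r=50):
    w=cv2.GaussianBlur(white(p).astype(np.float32),(0,0),1);g=proj(p,[x,y,zb+.03],fish)
    roi=np.zeros((420,560),np.float32);cv2.circle(roi,(int(g[1]),int(g[0])),r,1,-1);w=w*roi
    def cost(q):
        m=cv2.GaussianBlur(plates(p,q[0]*.01,q[1]*.01,q[2]*.1,L,zb,fish=fish).astype(np.float32),(0,0),1)
        return 1-np.minimum(m,w).sum()/np.maximum(m,w).sum()
    q=np.array([x*100,y*100,a*10])
    for st in(1.,.4):
        q=minimize(cost,q,method="Nelder-Mead",options=dict(initial_simplex=np.vstack([q]+[q+st*e for e in np.eye(3)]))).x
    return q[0]*.01,q[1]*.01,np.degrees(q[2]*.1),cost(q)
E
python3 - <<'E'
from h import *
p=ctrl.read_camera("wrist")
im=p["frame"].copy()
for (c,r),a in(((399,131),-.1),((356,257),-.45),((316,381),.1)):
    g=at(p,(r/1.4,c/1.4),.03,True);f=fit(p,g[0],g[1],a);print(g.round(3),np.round(f,4))
    m=plates(p,f[0],f[1],np.radians(f[2]));im[cv2.morphologyEx(m,cv2.MORPH_GRADIENT,np.ones((2,2)))>0]=[255,0,0]
cv2.imwrite("pics/o1.png",cv2.resize(im[50:320,170:340,::-1],None,fx=2.2,fy=2.2))
E
```

```text
[0.581 0.098 0.03 ] [ 0.5817  0.1025 -8.9387  0.2214]
[ 0.546 -0.004  0.03 ] [ 5.4940e-01  3.6000e-03 -2.7283e+01  1.6160e-01]
[ 0.508 -0.116  0.03 ] [ 0.511  -0.1116  8.6628  0.2416]
```

View pics/o1.png

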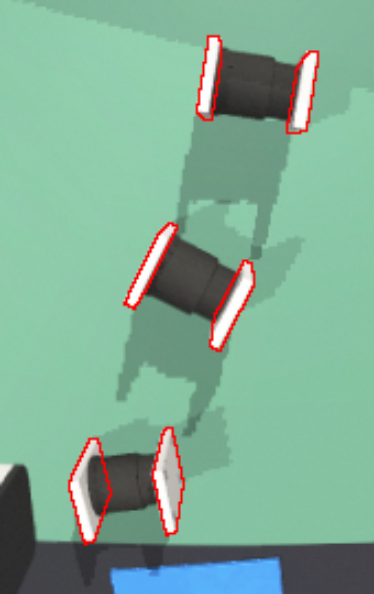

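Emit:
{"name": "servo_tool", "arguments": {
  "increments": [
    [1,0.1,0.9,0,-0.6],
    [1,0.2,1.8,-0.5,-1.2],
    [1,0.23,2.47,-1.2,-1.8],
    [1,0.23,2.47,-2.1,-1.8],
    [1,0.23,2.47,-3,-1.8],
    [1,0.23,2.47,-3.9,-1.8],
    [1,0.23,2.47,-4.6,-1.8],
    [1,0.23,2.47,-5.1,-1.8],
    [1,0.23,2.47,-5.4,-1.8],
    [1,0.23,2.47,-5.5,-1.8]
  ]
}}

```text
time: 4.1
eef_pos: [0.5784, 0.0981, 0.0275]
tcp_rot: [0.761, 0.649, -0.002, -0.001]
contact_force: [-0.1, -0.0, 0.4]
opening: 1.001
```

```bash
python3 - <<'E'
from h import *
s=ctrl.get_state();print(s["eef_pos"],s["tcp_rot"],s["contact_force"])
p=ctrl.read_camera("wrist");save(p,"w2.png",s=1.2)
E
```

```text
[0.57840112 0.09807781 0.02750601] [ 0.76107223  0.64866456 -0.00164537 -0.00080086] [-0.06424134 -0.01769413  0.35771099]
```

View pics/w2.png

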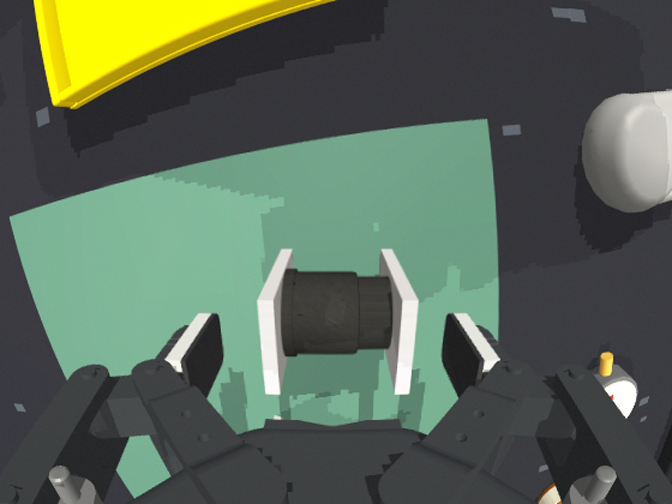

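The picture shows mount 1 centred between the open pads at (338,320), with the plates parallel to them. I'll try a 12 N squeeze.

Emit:
{"name": "servo_tool", "arguments": {
  "increments": [
    [1,0.08,0.1,0,0],
    [0.8,0.08,0.1,0,0],
    [0.7,0.08,0.1,0,0],
    [0.65,0.08,0.1,0,0],
    [0.6,0.08,0.1,0,0],
    [0.5,0.08,0.1,0,0],
    [0.4,0.08,0.1,0,0],
    [0.4,0.08,0.1,0,0],
    [0.4,0.08,0.1,0,0],
    [0.4,0.08,0.1,0,0]
  ],
  "grip_force": 12
}}

```text
time: 4.98
eef_pos: [0.5835, 0.1021, 0.0307]
tcp_rot: [0.761, 0.649, -0.0, 0.0]
contact_force: [-2.1, 0.3, 7.5]
opening: 0.449
```

Emit:
{"name": "servo_tool", "arguments": {
  "increments": [
    [1,0,0,0,0],
    [1,0,0,0,0],
    [1,0,0,0,0],
    [1,0,0,0,0],
    [1,0,0,0.6,0],
    [1,0,0,1.4,0],
    [1,0,0,2,-0.6],
    [1,-0.2,-0.6,2.2,-1.8],
    [1,-0.5,-1.4,2.2,-2.8],
    [1,-0.86,-2.3,2.2,-3.6]
  ]
}}

```text
time: 5.82
eef_pos: [0.5497, 0.0099, 0.12]
tcp_rot: [0.854, 0.521, 0.001, 0.001]
contact_force: [0.6, -0.6, -0.1]
opening: 1.001
```

```bash
python3 - <<'E'
from h import *
p=ctrl.read_camera("wrist")
s=ctrl.get_state();print(s["eef_pos"],s["tcp_rot"],s["opening"])
for x,y,a in((.582,.1025,-.155),(.549,.0035,-.475)):print(np.round(fit(p,x,y,a,r=90),4))
p=ctrl.read_camera("top");print([at(p,d["centre"],.03).round(3) for d in ctrl.landmark_of(p,"mount_a_center")])
E
```

```text
[0.54682152 0.00432225 0.11869024] [ 0.8550906   0.51847251 -0.0020313   0.00148569] 1.001535496951155
[ 0.5834  0.1014 -9.4802  0.3629]
[ 5.48800e-01  2.60000e-03 -2.78535e+01  2.87100e-01]
[array([0.587, 0.092, 0.03 ]), array([0.731, 0.148, 0.03 ])]
```

Emit:
{"name": "servo_tool", "arguments": {
  "increments": [
    [1,0.05,0,-0.7,0],
    [1,0.05,0,-1.4,0],
    [1,0.05,0,-2,0],
    [1,0.05,0,-2.22,0],
    [0.8,0.05,0,-2.22,0],
    [0.65,0.05,0,-2.22,0],
    [0.55,0.05,0,-2.22,0],
    [0.4,0.05,0,-2.22,0],
    [0.4,0.05,0,-2.22,0],
    [0.4,0.05,0,-2.22,0]
  ],
  "grip_force": 12
}}

```text
time: 6.8
eef_pos: [0.552, 0.0083, 0.0317]
tcp_rot: [0.854, 0.52, 0.001, 0.001]
contact_force: [1.4, 1.9, 4.6]
opening: 0.567
```

Emit:
{"name": "servo_tool", "arguments": {
  "increments": [
    [0.4,0,0,0,0],
    [0.4,0,0,0,0],
    [1,0,0,0,0],
    [1,0,0,0,0],
    [1,0,0,0,0],
    [1,0,0,0.6,0],
    [1,0,0,1.4,0],
    [1,0,0,2,0.6],
    [1,-0.2,-0.7,2.2,1.9],
    [1,-0.5,-1.6,2.2,3.3]
  ]
}}

```text
time: 7.63
eef_pos: [0.5353, -0.0536, 0.1235]
tcp_rot: [0.77, 0.638, 0.004, 0.004]
contact_force: [1.3, -0.8, 1.0]
opening: 0.999
```

Emit:
{"name": "servo_tool", "arguments": {
  "increments": [
    [1,-0.3,-0.7,0,1.3],
    [1,-0.6,-1.45,0,2.6],
    [1,-0.6,-1.45,0,3.9],
    [1,-0.6,-1.45,-0.6,3.9],
    [1,-0.6,-1.45,-1.2,3.9],
    [1,-0.6,-1.45,-1.8,3.9],
    [1,-0.6,-1.45,-2.2,3.9],
    [1,-0.6,-1.45,-2.34,3.9],
    [1,-0.6,-1.45,-2.34,3.9],
    [1,-0.6,-1.45,-2.34,3.9]
  ]
}}

```text
time: 8.47
eef_pos: [0.5117, -0.1117, 0.0304]
tcp_rot: [0.651, 0.759, 0.004, 0.004]
contact_force: [-0.6, -0.1, 1.4]
opening: 0.996
```

Emit:
{"name": "servo_tool", "arguments": {
  "increments": [
    [0.8,0,0,0,0],
    [0.65,0,0,0,0],
    [0.55,0,0,0,0],
    [0.4,0,0,0,0],
    [0.4,0,0,0,0],
    [0.4,0,0,0,0],
    [0.4,0,0,0,0],
    [0.4,0,0,0,0],
    [0.4,0,0,0,0],
    [0.4,0,0,0,0]
  ],
  "grip_force": 12
}}

```text
time: 9.3
eef_pos: [0.5132, -0.1125, 0.0331]
tcp_rot: [0.65, 0.76, 0.005, 0.005]
contact_force: [-2.7, 0.7, 8.4]
opening: 0.448
```

```bash
python3 - <<'E'
from h import *
p=ctrl.read_camera("wrist")
s=ctrl.get_state();print(s["eef_pos"],s["tcp_rot"],s["opening"],s["contact_force"])
save(p,"w3.png",s=1.2)
for n in("wrist","side","top"):
    q=ctrl.read_camera(n)
    for w in("seat_0","rail"):print(n,w,[(round(d["conf"],2),at(q,d["centre"],.005,n=="wrist").round(4).tolist()) for d in ctrl.landmark_of(q,w)])
E
```

```text
[ 0.51318421 -0.11248094  0.03309481] [0.65044061 0.75952625 0.00455394 0.00511329] 0.45015709580189145 [-1.79942306  0.76379886  9.26413263]
wrist seat_0 []
wrist rail []
side seat_0 [(0.61, [0.5585, -0.3327, 0.005]), (0.58, [0.5544, -0.2292, 0.005])]
side rail [(0.83, [0.5502, -0.2817, 0.005]), (0.32, [0.729, -0.0075, 0.005])]
top seat_0 [(0.81, [0.5486, -0.2282, 0.005]), (0.7, [0.5598, -0.3356, 0.005])]
top rail [(0.91, [0.5507, -0.2854, 0.005]), (0.61, [0.555, -0.2237, 0.005])]
```

View pics/w3.png

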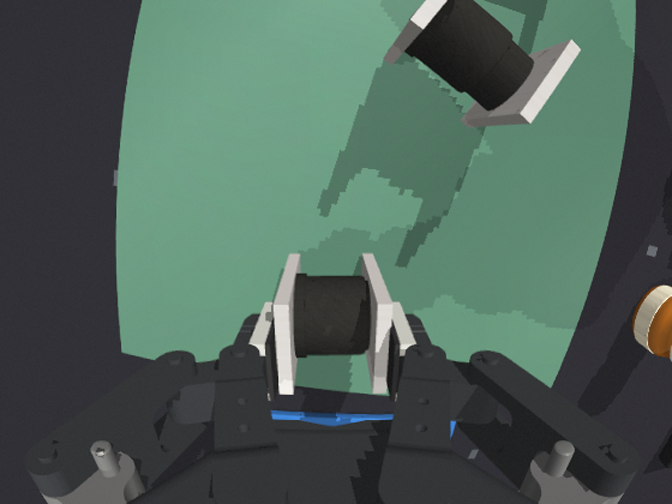

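Squeeze readings: mount 1 closed to 0.449 and mount 3 to 0.449, so both are soft. Mount 2 closed only to 0.567, about 48 mm, so it is hard. The picture shows mount 3 gripped at (335,320), the hard mount at (485,60), and the rail hidden behind the gripper. I'll lift mount 3 and move beyond the rail to look.

Emit:
{"name": "servo_tool", "arguments": {
  "increments": [
    [0.4,0,0,0.2,0],
    [0.4,0,0,0.6,0],
    [0.4,0,0,1.3,0],
    [0.4,0,0,2,0],
    [0.4,0.2,-0.6,2.7,0],
    [0.4,0.4,-1.4,3.3,0],
    [0.4,0.5,-2.3,3.7,0],
    [0.4,0.6,-3.2,4.1,0],
    [0.4,0.7,-4.1,4.4,0],
    [0.4,0.8,-5,4.7,0]
  ]
}}

```text
time: 10.63
eef_pos: [0.5451, -0.3139, 0.2226]
tcp_rot: [0.65, 0.76, 0.005, 0.006]
contact_force: [0.5, 0.3, -2.4]
opening: 0.448
```

Emit:
{"name": "servo_tool", "arguments": {
  "increments": [
    [0.4,0.1,-0.6,0.3,-0.3],
    [0.4,0.2,-1.2,0.6,-0.6],
    [0.4,0.25,-1.6,0.7,-0.6],
    [0.4,0.25,-1.6,0.7,-0.6],
    [0.4,0.25,-1.6,0.7,-0.6],
    [0.4,0.25,-1.6,0.7,-0.6],
    [0.4,0.25,-1.6,0.7,-0.6],
    [0.4,0.25,-1.6,0.7,-0.6],
    [0.4,0.25,-1.6,0.7,-0.6],
    [0.4,0.25,-1.6,0.7,-0.6]
  ]
}}

```text
time: 11.47
eef_pos: [0.5552, -0.3772, 0.2505]
tcp_rot: [0.67, 0.743, 0.005, 0.006]
contact_force: [0.3, 0.5, -3.3]
opening: 0.455
```

```bash
python3 - <<'E'
from h import *
p=ctrl.read_camera("wrist")
s=ctrl.get_state();print(s["eef_pos"],s["tcp_rot"],s["opening"],s["contact_force"])
save(p,"w4.png",s=1.4);np.save("w4.npy",p,allow_pickle=True)
for w in("seat_0","rail"):print(w,[(round(d["conf"],2),at(p,d["centre"],.005,True).round(4).tolist()) for d in ctrl.landmark_of(p,w)])
E
```

```text
[ 0.55516029 -0.37737123  0.25051672] [0.66979207 0.74251344 0.00451749 0.00565383] 0.4493907147512415 [-0.37452987  1.00918184 -2.35191191]
seat_0 [(0.92, [0.5575, -0.3366, 0.005]), (0.75, [0.5483, -0.2356, 0.005])]
rail [(0.88, [0.555, -0.2805, 0.005])]
```

View pics/w4.png

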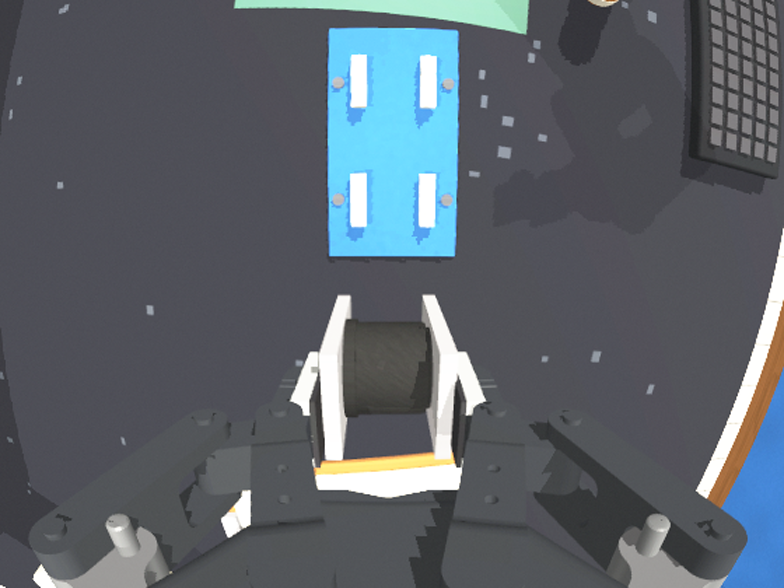

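The picture shows both seats clearly at (393,83) and (393,200). The mount in hand is at (388,370), upright. I'll fit the rail.

```bash
cat > rail.py <<'E'
from h import *
def railfit(p):
    f=cv2.cvtColor(p["frame"],cv2.COLOR_RGB2HSV);m=((f[:,:,0]>95)&(f[:,:,0]<120)&(f[:,:,1]>120)&(f[:,:,2]>120)).astype(np.uint8)
    g=proj(p,[.553,-.282,.005],True);m[:, :max(0,int(g[1])-120)]=0;m[:,int(g[1])+120:]=0
    c=max(cv2.findContours(m,cv2.RETR_EXTERNAL,cv2.CHAIN_APPROX_NONE)[0],key=cv2.contourArea)[:,0]
    w=np.array([at(p,(v,u),.005,True)[:2] for u,v in c],np.float32)
    print("rect",cv2.minAreaRect(w))
    W=white(p)
    def mod(q):
        x,y,a,T=q[0]*.01,q[1]*.01,q[2]*.1,q[3]*.01;cc,s=np.cos(a),np.sin(a);m=np.zeros((420,560),np.uint8)
        for yc in(-.05,.05):
            for sg in(-1,1):
                pts=[proj(p,[x+cc*u-s*v,y+s*u+cc*v,z],True)[::-1] for u in(sg*.0225,sg*(.0225+T)) for v in(yc-.022,yc+.022) for z in(.005,.019)]
                cv2.fillConvexPoly(m,cv2.convexHull((np.array(pts)*16).round().astype(np.int32)),1,shift=4)
        return m
    q=np.array([55.3,-28.2,.9,1.])
    roi=cv2.dilate(mod(q),np.ones((19,19)));w=cv2.GaussianBlur((W*roi).astype(np.float32),(0,0),1)
    def cost(q):
        m=cv2.GaussianBlur(mod(q).astype(np.float32),(0,0),1);return 1-np.minimum(m,w).sum()/np.maximum(m,w).sum()
    for st in(.5,.2):q=minimize(cost,q,method="Nelder-Mead",options=dict(initial_simplex=np.vstack([q]+[q+st*e for e in np.eye(4)]))).x
    x,y,a=q[0]*.01,q[1]*.01,q[2]*.1
    print("jaws",round(x,4),round(y,4),round(np.degrees(a),2),"T",q[3],"cost",round(cost(q),3))
    for v in(-.05,.05):print("seat",round(x-np.sin(a)*v,4),round(y+np.cos(a)*v,4))
E
python3 - <<'E'
from rail import *
p=np.load("w4.npy",allow_pickle=True).item();railfit(p)
print(ctrl.get_state()["eef_pos"])
E
```

```text
rect ((0.5542566180229187, -0.28420329093933105), (0.11071594804525375, 0.20001645386219025), 5.534022808074951)
jaws 0.5542 -0.284 5.5 T 1.1653045145927097 cost 0.078
seat 0.559 -0.3338
seat 0.5494 -0.2342
[ 0.55515329 -0.37766708  0.250587  ]
```

Emit:
{"name": "servo_tool", "arguments": {
  "increments": [
    [0.4,0.03,0.4,-0.6,-0.08],
    [0.4,0.07,0.8,-1.4,-0.08],
    [0.4,0.1,1.1,-2.2,-0.08],
    [0.4,0.1,1.1,-3,-0.08],
    [0.4,0.1,1.1,-3.6,-0.08],
    [0.4,0.1,1.1,-4,-0.08],
    [0.4,0.1,1.1,-4.2,-0.08],
    [0.4,0.1,1.1,-4.2,-0.08],
    [0.4,0.1,1.1,-4.2,-0.08],
    [0.4,0.1,1.1,-4.2,-0.08]
  ]
}}

```text
time: 12.45
eef_pos: [0.5602, -0.3347, 0.0847]
tcp_rot: [0.673, 0.74, 0.005, 0.008]
contact_force: [1.0, 0.6, -2.5]
opening: 0.453
```

```bash
python3 - <<'E'
from h import *
p=ctrl.read_camera("wrist");save(p,"w5.png",(150,150,430,420),2)
s=ctrl.get_state();print(s["eef_pos"],s["tcp_rot"],s["opening"],s["contact_force"])
E
```

```text
[ 0.56033903 -0.33470241  0.08494178] [0.6724981  0.74004428 0.00456867 0.00773889] 0.4541599416794291 [ 0.94698694  0.75918806 -1.60773189]
```

View pics/w5.png

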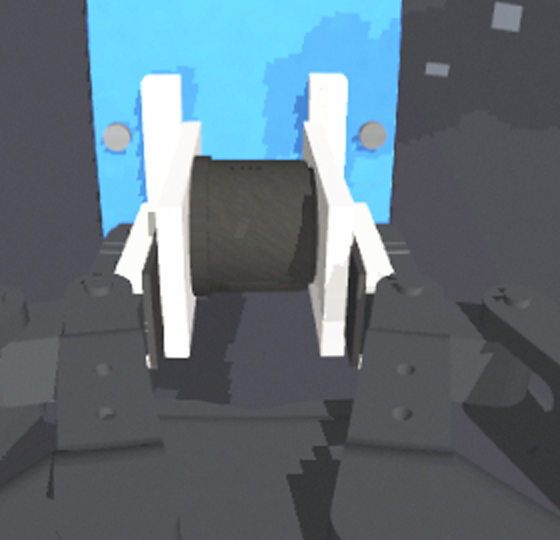

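The picture shows the mount's plate feet at columns 201 and 305 and the jaw inner edges at 182 and 308. The mount sits about 2.5 mm too far in +x, so I'll correct that and descend in stages.

Emit:
{"name": "servo_tool", "arguments": {
  "increments": [
    [0.4,-0.06,0,0,0],
    [0.4,-0.06,0,-0.1,0],
    [0.4,-0.06,0,-0.2,0],
    [0.4,-0.06,0,-0.3,0],
    [0.4,-0.06,0,-0.4,0],
    [0.4,-0.06,0,-0.5,0],
    [0.4,-0.06,0,-0.6,0],
    [0.4,-0.06,0,-0.6,0],
    [0.4,-0.06,0,-0.6,0],
    [0.4,-0.06,0,-0.6,0]
  ]
}}

```text
time: 13.33
eef_pos: [0.558, -0.3348, 0.0609]
tcp_rot: [0.672, 0.74, 0.005, 0.008]
contact_force: [-0.4, 0.8, -1.6]
opening: 0.454
```

```bash
python3 - <<'E'
from h import *
p=ctrl.read_camera("wrist");save(p,"w6.png",(150,150,430,420),2)
s=ctrl.get_state();print(s["eef_pos"],s["tcp_rot"],s["opening"],s["contact_force"])
E
```

```text
[ 0.55813745 -0.33484026  0.06115628] [0.6724929  0.74004636 0.00459489 0.00797292] 0.45165419106492977 [-0.29213071 -0.76758464 -1.3664378 ]
```

View pics/w6.png

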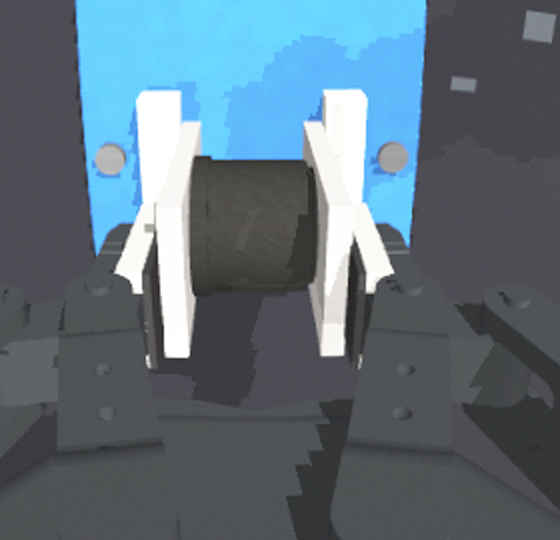

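The picture shows jaw inner edges at about 182 and 324 against the mount's 201 and 305, so it is centred. I'll descend.

Emit:
{"name": "servo_tool", "arguments": {
  "increments": [
    [0.4,0,0,-0.07,0],
    [0.4,0,0,-0.14,0],
    [0.4,0,0,-0.21,0],
    [0.4,0,0,-0.28,0],
    [0.4,0,0,-0.34,0],
    [0.4,0,0,-0.4,0],
    [0.4,0,0,-0.45,0],
    [0.4,0,0,-0.5,0],
    [0.4,0,0,-0.5,0],
    [0.4,0,0,-0.5,0]
  ]
}}

```text
time: 14.22
eef_pos: [0.5581, -0.3348, 0.041]
tcp_rot: [0.672, 0.74, 0.005, 0.008]
contact_force: [0.5, 0.2, -1.4]
opening: 0.45
```

Emit:
{"name": "servo_tool", "arguments": {
  "increments": [
    [0.4,0,0,-0.02,0],
    [0.4,0,0,-0.04,0],
    [0.4,0,0,-0.06,0],
    [0.4,0,0,-0.08,0],
    [0.4,0,0,-0.1,0],
    [0.4,0,0,-0.1,0],
    [0.4,0,0,-0.1,0],
    [0.4,0,0,-0.1,0],
    [0.4,0,0,-0.1,0],
    [0.4,0,0,-0.1,0]
  ]
}}

```text
time: 15.05
eef_pos: [0.5583, -0.335, 0.0382]
tcp_rot: [0.672, 0.74, 0.004, 0.008]
contact_force: [-2.4, 1.2, 5.7]
opening: 0.449
```

Emit:
{"name": "servo_tool", "arguments": {
  "increments": [
    [0.45,0,0,-0.04,0],
    [0.48,0,0,-0.05,0],
    [0.51,0,0,-0.06,0],
    [0.54,0,0,-0.06,0],
    [0.58,0,0,-0.05,0],
    [0.65,0,0,0,0],
    [0.8,0,0,0,0],
    [1,0,0,0,0],
    [1,0,0,0,0],
    [1,0,0,0,0]
  ]
}}

```text
time: 15.88
eef_pos: [0.5582, -0.335, 0.0381]
tcp_rot: [0.672, 0.74, 0.004, 0.008]
contact_force: [0.1, 0.5, -0.5]
opening: 0.999
```

Emit:
{"name": "servo_tool", "arguments": {
  "increments": [
    [1,0,0,0.3,0],
    [1,0,0,1,0],
    [1,0,0,1.9,0],
    [1,0,0,2.8,0],
    [1,0,-0.5,3.3,0],
    [1,0,-1,3.6,0],
    [1,0,-1,3.6,0],
    [1,0,-1,3.6,0],
    [1,0,-1,3.6,0],
    [1,0,-1,3.6,0]
  ]
}}

```text
time: 16.72
eef_pos: [0.5575, -0.3735, 0.1802]
tcp_rot: [0.672, 0.74, 0.005, 0.006]
contact_force: [0.3, 0.3, -0.2]
opening: 1.0
```

```bash
python3 - <<'E'
from h import *
p=ctrl.read_camera("wrist");a=p["frame"][40:400,140:420]
s=ctrl.get_state();print(s["eef_pos"],s["tcp_rot"],s["opening"],s["contact_force"])
q=ctrl.read_camera("side");b=q["frame"][290:390,250:350]
cv2.imwrite("pics/w7.png",np.hstack([a,cv2.resize(b,(360,360),interpolation=cv2.INTER_CUBIC)])[:,:,::-1])
for zb in(.001,.005,.009,.013):print(zb,np.round(fit(p,.559,-.334,.096,L=.045,zb=zb,r=80),4),np.round(fit(q,.559,-.334,.096,L=.045,zb=zb,fish=False,r=30),4))
E
```

```text
[ 0.55759681 -0.37351095  0.18019556] [0.67222036 0.7403116  0.00458185 0.00612636] 1.0006270084530955 [-0.61770374  0.21558262 -0.29557543]
0.001 [ 0.5594 -0.3344  4.855   0.6034] [ 0.5573 -0.3338  3.0961  0.7553]
0.005 [ 0.5586 -0.3341  5.9652  0.5788] [ 0.5566 -0.3376  2.4397  0.7533]
0.009 [ 0.5589 -0.3332  5.5906  0.5526] [ 0.5564 -0.3394  3.0282  0.7522]
0.013 [ 0.5585 -0.3327  5.8739  0.5349] [ 0.556  -0.3425  3.699   0.7519]
```

View pics/w7.png

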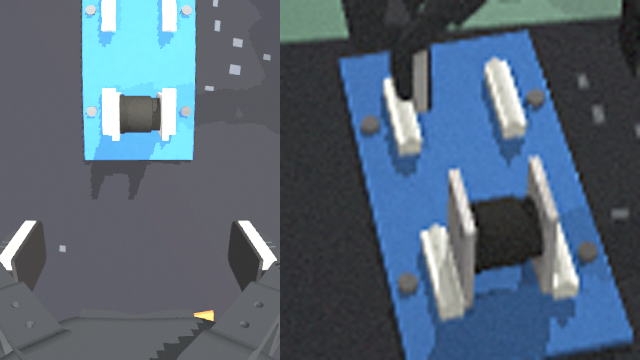

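The picture shows mount 3 standing upright in the seat between its jaws, at (140,113) in the left panel. I'll press its plate tops gently with half-closed fingertips to make sure it is home.

Emit:
{"name": "servo_tool", "arguments": {
  "increments": [
    [0.35,0,0.5,-0.5,0],
    [0.35,0,0.96,-1.2,0],
    [0.35,0,0.96,-1.8,0],
    [0.35,0,0.96,-2.2,0],
    [0.35,0,0.96,-2.4,0],
    [0.35,0,0.96,-2.5,0],
    [0.35,0,0.96,-2.55,0],
    [0.35,0,0.96,-2.6,0],
    [0.35,0,0.96,-2.6,0],
    [0.35,0,0.96,-2.6,0]
  ]
}}

```text
time: 17.65
eef_pos: [0.5583, -0.3359, 0.0776]
tcp_rot: [0.672, 0.74, 0.005, 0.007]
contact_force: [0.2, -0.2, 0.2]
opening: 0.353
```

Emit:
{"name": "servo_tool", "arguments": {
  "increments": [
    [0.35,0,0,-0.03,0],
    [0.35,0,0,-0.06,0],
    [0.35,0,0,-0.09,0],
    [0.35,0,0,-0.12,0],
    [0.35,0,0,-0.15,0],
    [0.35,0,0,-0.18,0],
    [0.35,0,0,-0.2,0],
    [0.35,0,0,-0.2,0],
    [0.35,0,0,-0.2,0],
    [0.35,0,0,-0.2,0]
  ]
}}

```text
time: 18.48
eef_pos: [0.5583, -0.3359, 0.0696]
tcp_rot: [0.672, 0.74, 0.005, 0.007]
contact_force: [-0.5, -0.0, 1.1]
opening: 0.348
```

Emit:
{"name": "servo_tool", "arguments": {
  "increments": [
    [0.35,0,0,-0.02,0],
    [0.35,0,0,-0.04,0],
    [0.35,0,0,-0.06,0],
    [0.35,0,0,-0.08,0],
    [0.35,0,0,-0.1,0],
    [0.35,0,0,-0.12,0],
    [0.35,0,0,-0.14,0],
    [0.35,0,0,-0.15,0],
    [0.35,0,0,-0.15,0],
    [0.35,0,0,-0.15,0]
  ]
}}

```text
time: 19.32
eef_pos: [0.5584, -0.336, 0.0649]
tcp_rot: [0.672, 0.74, 0.004, 0.007]
contact_force: [-2.2, 1.8, 6.1]
opening: 0.352
```

Emit:
{"name": "servo_tool", "arguments": {
  "increments": [
    [0.35,0,0,-0.03,0],
    [0.35,0,0,-0.06,0],
    [0.35,0,0,-0.08,0],
    [0.35,0,0,-0.08,0],
    [0.35,0,0,-0.08,0],
    [0.35,0,0,-0.08,0],
    [0.35,0,0,-0.08,0],
    [0.35,0,0,-0.08,0],
    [0.35,0,0,-0.08,0],
    [0.35,0,0,-0.08,0]
  ]
}}

```text
time: 20.15
eef_pos: [0.5585, -0.3363, 0.0648]
tcp_rot: [0.672, 0.74, 0.004, 0.007]
contact_force: [-5.2, 3.6, 12.3]
opening: 0.351
```

It is solid at z=0.065 (floor 5 mm + 60 mm), so it's fully home. Next is mount 1.

Emit:
{"name": "servo_tool", "arguments": {
  "increments": [
    [0.35,0,0,0.5,0],
    [0.5,0,0,1.4,0],
    [1,0,0.6,2.1,0],
    [1,0.1,1.6,2.2,-0.4],
    [1,0.2,2.6,2.2,-0.8],
    [1,0.2,3.6,2.2,-1.2],
    [1,0.3,4.6,2.2,-1.6],
    [1,0.3,5.6,2.2,-2],
    [1,0.4,6.6,2.2,-2.4],
    [1,0.4,7.6,2.2,-2.8]
  ]
}}

```text
time: 20.98
eef_pos: [0.5746, -0.0305, 0.153]
tcp_rot: [0.758, 0.652, 0.004, 0.008]
contact_force: [0.3, 0.2, 0.9]
opening: 0.999
```

Emit:
{"name": "servo_tool", "arguments": {
  "increments": [
    [1,0.1,0.9,0,-0.2],
    [1,0.1,1.8,0,-0.2],
    [1,0.1,2.6,0,-0.2],
    [1,0.1,3,0,-0.2],
    [1,0.1,3,0,-0.2],
    [1,0.1,3,0,-0.2],
    [1,0.1,3,0,-0.2],
    [1,0.1,3,0,-0.2],
    [1,0.1,3,0,-0.2],
    [1,0.1,3,0,-0.2]
  ]
}}

```text
time: 21.82
eef_pos: [0.5788, 0.0884, 0.153]
tcp_rot: [0.764, 0.645, 0.004, 0.008]
contact_force: [0.4, 0.0, -0.0]
opening: 0.999
```

```bash
python3 - <<'E'
from h import *
p=ctrl.read_camera("wrist")
s=ctrl.get_state();print(s["eef_pos"],s["tcp_rot"],2*np.degrees(np.arctan2(s["tcp_rot"][1],s["tcp_rot"][0]))-90,s["opening"])
for x,y,a in((.5834,.1014,-.16),(.549,.0035,-.475)):print(np.round(fit(p,x,y,a,r=90),4))
E
```

```text
[0.5787363  0.08857488 0.15296328] [0.76413223 0.6450031  0.00355247 0.00776608] -9.664657127710882 1.0021856325558085
[ 0.5839  0.1027 -8.6633  0.3714]
[ 5.50800e-01  2.50000e-03 -2.62396e+01  4.47600e-01]
```

Emit:
{"name": "servo_tool", "arguments": {
  "increments": [
    [1,0.13,0.34,-0.6,0.15],
    [1,0.13,0.34,-1.4,0.15],
    [1,0.13,0.34,-2.2,0.15],
    [1,0.13,0.34,-2.8,0.15],
    [1,0.13,0.34,-3.05,0.15],
    [0.8,0.13,0.34,-3.05,0.15],
    [0.65,0.13,0.34,-3.05,0.15],
    [0.55,0.13,0.34,-3.05,0.15],
    [0.4,0.13,0.34,-3.05,0.15],
    [0.4,0.13,0.34,-3.05,0.15]
  ],
  "grip_force": 12
}}

```text
time: 22.7
eef_pos: [0.5865, 0.1022, 0.0349]
tcp_rot: [0.76, 0.65, 0.006, 0.01]
contact_force: [-1.5, 0.9, 6.2]
opening: 0.45
```

Emit:
{"name": "servo_tool", "arguments": {
  "increments": [
    [0.4,0,0,0,0],
    [0.4,0,0,0,0],
    [0.4,0,0,0,0],
    [0.4,0,0,0,0],
    [0.4,0,0,0,0],
    [0.4,0,0,0,0],
    [0.4,0,0,0,0],
    [0.4,0,0,0,0],
    [0.4,0,0,0,0],
    [0.4,0,0,0,0]
  ]
}}

```text
time: 23.53
eef_pos: [0.5865, 0.1022, 0.0349]
tcp_rot: [0.76, 0.65, 0.006, 0.009]
contact_force: [-0.4, -0.2, 1.2]
opening: 0.452
```

Emit:
{"name": "servo_tool", "arguments": {
  "increments": [
    [0.4,0,0,0.3,0],
    [0.4,0,0,1,0],
    [0.4,0,0,1.9,0],
    [0.4,0,-0.3,2.7,0.3],
    [0.4,-0.1,-1,2.9,0.7],
    [0.4,-0.2,-1.9,2.9,1.1],
    [0.4,-0.3,-2.9,2.9,1.5],
    [0.4,-0.4,-3.8,2.9,1.9],
    [0.4,-0.5,-4.7,2.9,2.3],
    [0.4,-0.6,-5.6,2.9,2.7]
  ]
}}

```text
time: 24.37
eef_pos: [0.562, -0.1234, 0.1516]
tcp_rot: [0.678, 0.735, 0.007, 0.009]
contact_force: [1.4, 0.0, -0.8]
opening: 0.448
```

Emit:
{"name": "servo_tool", "arguments": {
  "increments": [
    [0.4,-0.1,-0.9,0,0.2],
    [0.4,-0.2,-1.8,0,0.2],
    [0.4,-0.3,-2.6,0,0.2],
    [0.4,-0.34,-2.8,0,0.2],
    [0.4,-0.34,-2.8,0,0.2],
    [0.4,-0.34,-2.8,0,0.2],
    [0.4,-0.34,-2.8,0,0.2],
    [0.4,-0.34,-2.8,0,0.2],
    [0.4,-0.34,-2.8,0,0.2],
    [0.4,-0.34,-2.8,0,0.2]
  ]
}}

```text
time: 25.2
eef_pos: [0.5486, -0.2342, 0.1516]
tcp_rot: [0.67, 0.742, 0.007, 0.009]
contact_force: [0.2, 0.1, -2.9]
opening: 0.447
```

```bash
python3 - <<'E'
from h import *
s=ctrl.get_state();print(s["eef_pos"],s["tcp_rot"],2*np.degrees(np.arctan2(s["tcp_rot"][1],s["tcp_rot"][0]))-90,s["opening"],s["contact_force"])
E
```

```text
[ 0.54864073 -0.23419045  0.15159537] [0.67041027 0.74190239 0.00702073 0.009035  ] 5.795746698914755 0.4465189790706417 [ 0.23826672  0.12822986 -2.91246449]
```

Emit:
{"name": "servo_tool", "arguments": {
  "increments": [
    [0.4,0,0,-0.4,-0.06],
    [0.4,0,0,-0.9,-0.06],
    [0.4,0,0,-1.4,-0.06],
    [0.4,0,0,-1.8,-0.06],
    [0.4,0,0,-2,-0.06],
    [0.4,0,0,-2.15,-0.06],
    [0.4,0,0,-2.2,-0.06],
    [0.4,0,0,-2.2,-0.06],
    [0.4,0,0,-2.2,-0.06],
    [0.4,0,0,-2.2,-0.06]
  ]
}}

```text
time: 26.03
eef_pos: [0.5495, -0.2347, 0.0649]
tcp_rot: [0.672, 0.74, 0.007, 0.01]
contact_force: [-0.0, 0.5, -1.9]
opening: 0.447
```

```bash
python3 - <<'E'
from h import *
p=ctrl.read_camera("wrist");save(p,"w8.png",(150,150,430,420),2)
s=ctrl.get_state();print(s["eef_pos"],s["tcp_rot"],s["opening"],s["contact_force"])
E
```

```text
[ 0.54935987 -0.23463824  0.06482068] [0.67234348 0.7401354  0.00716602 0.01012329] 0.4523362114486327 [ 0.47466124 -0.43079731 -1.768618  ]
```

View pics/w8.png

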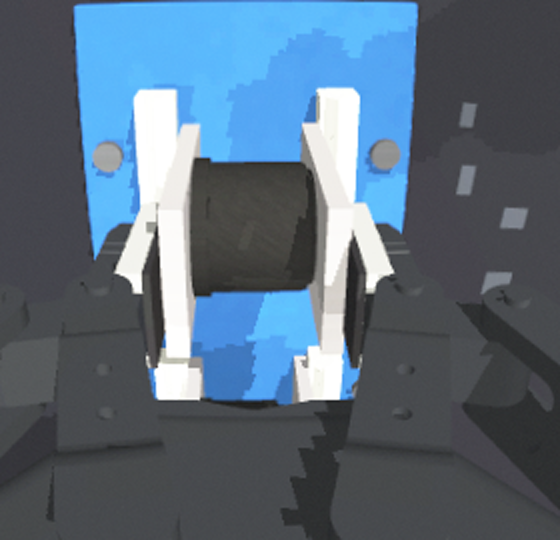

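The picture shows jaw inner edges at 178 and 318 and mount feet at 200 and 303, so it is about 1 mm off in +x. I'll nudge it -x and descend.

Emit:
{"name": "servo_tool", "arguments": {
  "increments": [
    [0.4,-0.03,0,-0.02,0],
    [0.4,-0.03,0,-0.1,0],
    [0.4,-0.03,0,-0.17,0],
    [0.4,-0.03,0,-0.24,0],
    [0.4,-0.03,0,-0.31,0],
    [0.4,-0.03,0,-0.38,0],
    [0.4,-0.03,0,-0.45,0],
    [0.4,-0.03,0,-0.5,0],
    [0.4,-0.03,0,-0.54,0],
    [0.4,-0.03,0,-0.54,0]
  ]
}}

```text
time: 26.92
eef_pos: [0.5479, -0.2345, 0.0427]
tcp_rot: [0.672, 0.74, 0.007, 0.01]
contact_force: [0.1, 0.3, -1.2]
opening: 0.449
```

Emit:
{"name": "servo_tool", "arguments": {
  "increments": [
    [0.4,0,0,-0.02,0],
    [0.4,0,0,-0.04,0],
    [0.4,0,0,-0.06,0],
    [0.4,0,0,-0.08,0],
    [0.4,0,0,-0.1,0],
    [0.4,0,0,-0.11,0],
    [0.4,0,0,-0.11,0],
    [0.4,0,0,-0.11,0],
    [0.4,0,0,-0.11,0],
    [0.4,0,0,-0.11,0]
  ]
}}

```text
time: 27.75
eef_pos: [0.5481, -0.2346, 0.0399]
tcp_rot: [0.672, 0.74, 0.007, 0.01]
contact_force: [-2.6, 2.2, 5.3]
opening: 0.453
```

Contact came at the predicted height. I'll release, lift, then press the tops.

Emit:
{"name": "servo_tool", "arguments": {
  "increments": [
    [0.45,0,0,-0.04,0],
    [0.48,0,0,-0.05,0],
    [0.51,0,0,-0.06,0],
    [0.54,0,0,-0.06,0],
    [0.58,0,0,-0.05,0],
    [0.65,0,0,0,0],
    [0.8,0,0,0,0],
    [1,0,0,0,0],
    [1,0,0,0,0],
    [1,0,0,0,0]
  ]
}}

```text
time: 28.58
eef_pos: [0.5481, -0.2346, 0.0397]
tcp_rot: [0.672, 0.74, 0.007, 0.01]
contact_force: [0.1, -0.5, 1.3]
opening: 1.004
```

Emit:
{"name": "servo_tool", "arguments": {
  "increments": [
    [1,0,0,0.3,0],
    [1,0,0,1,0],
    [0.35,0,0,1.2,0],
    [0.35,0,0,1.2,0],
    [0.35,0,0,1.2,0],
    [0.35,0,0,1.2,0],
    [0.35,0,0,1.1,0],
    [0.35,0,0,1,0],
    [0.35,0,0,0.9,0],
    [0.35,0,0,0.85,0]
  ]
}}

```text
time: 29.42
eef_pos: [0.5472, -0.2341, 0.0719]
tcp_rot: [0.672, 0.74, 0.007, 0.008]
contact_force: [-0.0, -0.4, -0.5]
opening: 0.353
```

Emit:
{"name": "servo_tool", "arguments": {
  "increments": [
    [0.35,0,0,0,0],
    [0.35,0,0,-0.05,0],
    [0.35,0,0,-0.1,0],
    [0.35,0,0,-0.12,0],
    [0.35,0,0,-0.15,0],
    [0.35,0,0,-0.15,0],
    [0.35,0,0,-0.15,0],
    [0.35,0,0,-0.15,0],
    [0.35,0,0,-0.15,0],
    [0.35,0,0,-0.15,0]
  ]
}}

```text
time: 30.25
eef_pos: [0.5473, -0.2341, 0.066]
tcp_rot: [0.672, 0.74, 0.007, 0.008]
contact_force: [0.4, -0.1, 0.1]
opening: 0.351
```

Emit:
{"name": "servo_tool", "arguments": {
  "increments": [
    [0.35,0,0,-0.02,0],
    [0.35,0,0,-0.04,0],
    [0.35,0,0,-0.06,0],
    [0.35,0,0,-0.08,0],
    [0.35,0,0,-0.1,0],
    [0.35,0,0,-0.11,0],
    [0.35,0,0,-0.11,0],
    [0.35,0,0,-0.11,0],
    [0.35,0,0,-0.11,0],
    [0.35,0,0,-0.11,0]
  ]
}}

```text
time: 31.08
eef_pos: [0.5476, -0.2344, 0.0648]
tcp_rot: [0.672, 0.74, 0.006, 0.008]
contact_force: [-5.2, 3.2, 14.2]
opening: 0.348
```

Mount 1 is home too: z=0.0648 at 14 N. Now the hard one.

Emit:
{"name": "servo_tool", "arguments": {
  "increments": [
    [0.35,0,0,0.5,0],
    [0.5,0,0,1.4,0],
    [1,0,0.3,2.1,0],
    [1,0,1,2.2,-1.2],
    [1,0,2,2.2,-2.5],
    [1,0,3,2.2,-3.8],
    [1,0,4,2.2,-5],
    [1,0,5,2.2,-6.2],
    [1,0.05,5.6,2.2,-6.5],
    [1,0.05,5.6,2.2,-6.5]
  ]
}}

```text
time: 31.92
eef_pos: [0.5492, -0.0062, 0.1527]
tcp_rot: [0.851, 0.524, 0.004, 0.009]
contact_force: [-0.2, -1.1, -0.3]
opening: 1.001
```

```bash
python3 - <<'E'
from h import *
p=ctrl.read_camera("wrist");p=ctrl.read_camera("wrist")
s=ctrl.get_state();print(s["eef_pos"],s["tcp_rot"],2*np.degrees(np.arctan2(s["tcp_rot"][1],s["tcp_rot"][0]))-90,s["opening"])
print(np.round(fit(p,.5505,.003,-.475,r=90),4))
# tray
f=cv2.cvtColor(p["frame"],cv2.COLOR_RGB2HSV)
for n in("top","side"):
    q=ctrl.read_camera(n);f=cv2.cvtColor(q["frame"],cv2.COLOR_RGB2HSV)
    m=((f[:,:,0]>20)&(f[:,:,0]<35)&(f[:,:,1]>150)&(f[:,:,2]>70)).astype(np.uint8)
    for c in cv2.findContours(m,cv2.RETR_EXTERNAL,cv2.CHAIN_APPROX_NONE)[0]:
        if cv2.contourArea(c)>200:
            w=np.array([at(q,(v,u),.01)[:2] for u,v in c[:,0]],np.float32);print(n,np.round(np.hstack([*cv2.minAreaRect(w)]),3))
E
```

```text
[ 0.54958829 -0.00974684  0.1528205 ] [0.85172772 0.52388185 0.00386804 0.00962994] -26.810203637702706 1.0016313210117223
[ 5.50000e-01  3.00000e-03 -2.73349e+01  2.71200e-01]
top [ 0.347  0.266  0.113  0.1   14.457]
top [ 0.486  0.556  0.226  0.199 24.93 ]
top [0.539 0.296 0.169 0.148 7.852]
side [ 0.346  0.259  0.109  0.114 14.488]
side [0.536 0.291 0.167 0.171 7.824]
side [ 0.482  0.557  0.235  0.237 24.55 ]
```

Emit:
{"name": "servo_tool", "arguments": {
  "increments": [
    [1,0.01,0.32,-0.6,-0.1],
    [1,0.01,0.32,-1.4,-0.1],
    [1,0.01,0.32,-2.2,-0.1],
    [1,0.01,0.32,-2.8,-0.1],
    [1,0.01,0.32,-3.05,-0.1],
    [0.8,0.01,0.32,-3.05,-0.1],
    [0.65,0.01,0.32,-3.05,-0.1],
    [0.55,0.01,0.32,-3.05,-0.1],
    [0.45,0.01,0.32,-3.05,-0.1],
    [0.4,0.01,0.32,-3.05,-0.1]
  ],
  "grip_force": 14
}}

```text
time: 32.95
eef_pos: [0.552, 0.001, 0.0333]
tcp_rot: [0.855, 0.519, 0.005, 0.011]
contact_force: [-1.6, -0.4, 3.1]
opening: 0.563
```

Emit:
{"name": "servo_tool", "arguments": {
  "increments": [
    [0.4,0,0,0,0],
    [0.4,0,0,0,0],
    [0.4,0,0,0,0],
    [0.4,0,0,0,0],
    [0.4,0,0,0,0],
    [0.4,0,0,0,0],
    [0.4,0,0,0,0],
    [0.4,0,0,0,0],
    [0.4,0,0,0,0],
    [0.4,0,0,0,0]
  ]
}}

```text
time: 33.78
eef_pos: [0.5519, 0.001, 0.0333]
tcp_rot: [0.855, 0.519, 0.005, 0.011]
contact_force: [-1.7, 0.6, 1.6]
opening: 0.561
```

Emit:
{"name": "servo_tool", "arguments": {
  "increments": [
    [0.4,0,0,0.2,0],
    [0.4,0,0,0.8,0],
    [0.4,0,0,1.5,0],
    [0.4,0,0.2,2,0.6],
    [0.4,0,0.9,2,1.7],
    [0.4,0,1.7,2,2.8],
    [0.4,0,2.5,2,3.9],
    [0.4,-0.1,3.3,2,5],
    [0.4,-0.2,4.1,2,6],
    [0.4,-0.3,5,2,6.8]
  ]
}}

```text
time: 34.62
eef_pos: [0.5396, 0.202, 0.1135]
tcp_rot: [0.664, 0.747, 0.008, 0.009]
contact_force: [1.0, -0.2, -1.0]
opening: 0.564
```

Emit:
{"name": "servo_tool", "arguments": {
  "increments": [
    [0.4,0,0.8,0,0.6],
    [0.4,0,1.6,0,1],
    [0.4,0,2.2,0,1],
    [0.4,0,2.5,0,1],
    [0.4,0,2.5,0,1],
    [0.4,0,2.5,0,1],
    [0.4,0,2.5,0,1],
    [0.4,0,2.5,0,1],
    [0.4,0,2.5,0,1],
    [0.4,0,2.5,0,1]
  ]
}}

```text
time: 35.45
eef_pos: [0.5398, 0.3009, 0.1135]
tcp_rot: [0.632, 0.775, 0.009, 0.009]
contact_force: [0.9, -0.3, -1.2]
opening: 0.569
```

```bash
python3 - <<'E'
from h import *
s=ctrl.get_state();print(s["eef_pos"],s["tcp_rot"],2*np.degrees(np.arctan2(s["tcp_rot"][1],s["tcp_rot"][0]))-90,s["opening"],s["contact_force"])
E
```

```text
[0.53980536 0.30094348 0.11351777] [0.63182558 0.77501079 0.00864306 0.00894501] 11.6228943969123 0.5693848593488239 [ 0.90453223 -0.25267978 -1.24312827]
```

Emit:
{"name": "servo_tool", "arguments": {
  "increments": [
    [0.4,-0.04,-0.2,-0.2,-0.7],
    [0.4,-0.04,-0.2,-0.6,-0.7],
    [0.4,-0.04,-0.2,-1,-0.7],
    [0.4,-0.04,-0.2,-1.3,-0.7],
    [0.4,-0.04,-0.2,-1.5,-0.7],
    [0.4,-0.04,-0.2,-1.65,-0.7],
    [0.4,-0.04,-0.2,-1.75,-0.7],
    [0.4,-0.04,-0.2,-1.8,-0.7],
    [0.4,-0.04,-0.2,-1.8,-0.7],
    [0.4,-0.04,-0.2,-1.8,-0.7]
  ]
}}

```text
time: 36.28
eef_pos: [0.5387, 0.2932, 0.0421]
tcp_rot: [0.655, 0.755, 0.009, 0.009]
contact_force: [-0.2, 0.3, -2.2]
opening: 0.565
```

Emit:
{"name": "servo_tool", "arguments": {
  "increments": [
    [0.4,0,0,-0.02,0],
    [0.4,0,0,-0.04,0],
    [0.4,0,0,-0.06,0],
    [0.4,0,0,-0.08,0],
    [0.4,0,0,-0.08,0],
    [0.4,0,0,-0.08,0],
    [0.4,0,0,-0.08,0],
    [0.4,0,0,-0.08,0],
    [0.4,0,0,-0.08,0],
    [0.4,0,0,-0.08,0]
  ]
}}

```text
time: 37.12
eef_pos: [0.5387, 0.2932, 0.0389]
tcp_rot: [0.655, 0.755, 0.009, 0.009]
contact_force: [-0.9, -0.2, -1.0]
opening: 0.563
```

Emit:
{"name": "servo_tool", "arguments": {
  "increments": [
    [0.4,0,0,-0.01,0],
    [0.4,0,0,-0.02,0],
    [0.4,0,0,-0.03,0],
    [0.4,0,0,-0.04,0],
    [0.4,0,0,-0.05,0],
    [0.4,0,0,-0.05,0],
    [0.4,0,0,-0.05,0],
    [0.4,0,0,-0.05,0],
    [0.4,0,0,-0.05,0],
    [0.4,0,0,-0.05,0]
  ]
}}

```text
time: 37.95
eef_pos: [0.5389, 0.2933, 0.0383]
tcp_rot: [0.655, 0.755, 0.009, 0.009]
contact_force: [-2.9, -2.2, 5.5]
opening: 0.568
```

It is standing on the tray floor. I'll release and retreat up.

Emit:
{"name": "servo_tool", "arguments": {
  "increments": [
    [0.56,0,0,-0.02,0],
    [0.6,0,0,-0.02,0],
    [0.65,0,0,0,0],
    [0.8,0,0,0,0],
    [1,0,0,0,0],
    [1,0,0,0,0],
    [1,0,0,0,0],
    [1,0,0,0,0],
    [1,0,0,0.2,0],
    [1,0,0,0.6,0]
  ]
}}

```text
time: 38.78
eef_pos: [0.5371, 0.2926, 0.0604]
tcp_rot: [0.655, 0.755, 0.006, 0.008]
contact_force: [-0.5, 0.2, 0.2]
opening: 1.005
```

Emit:
{"name": "servo_tool", "arguments": {
  "increments": [
    [1,0,0,0.5,0],
    [1,0,0,1.3,0],
    [1,0,0,2.1,0],
    [1,0,-0.8,3,0],
    [1,0,-1.6,3.6,0],
    [1,-0.3,-2.4,4,0],
    [1,-0.6,-3,4,0],
    [1,-0.6,-3,4,0],
    [1,-0.6,-3,4,0],
    [1,-0.6,-3,4,0]
  ]
}}

```text
time: 39.62
eef_pos: [0.5131, 0.1728, 0.2207]
tcp_rot: [0.655, 0.755, 0.007, 0.008]
contact_force: [0.1, 0.3, -0.3]
opening: 0.999
```

```bash
python3 - <<'E'
from h import *
p=ctrl.read_camera("side");a=p["frame"][110:410,170:450]
q=ctrl.read_camera("wrist")
cv2.imwrite("pics/end.png",np.hstack([cv2.resize(a,(480,514)),cv2.resize(q["frame"][0:420,120:380],(318,514))])[:,:,::-1])
s=ctrl.get_state();print(s["time"],s["eef_pos"],s["opening"],s["contact_force"])
for w in("mouse","jar","gauge"):print(w,[at(p,d["centre"],0).round(3) for d in ctrl.landmark_of(p,w)][:1])
print([at(p,d["centre"],.035).round(3) for d in ctrl.landmark_of(p,"mount_a_center")])
E
```

```text
39.7167 [0.51312223 0.17333207 0.22013227] 0.9986684317601269 [-0.47316153  0.13053365  0.6046718 ]
mouse [array([0.746, 0.151, 0.   ])]
jar [array([ 0.728, -0.111,  0.   ])]
gauge [array([ 0.736, -0.002,  0.   ])]
[array([ 0.546, -0.242,  0.035])]
```

View pics/end.png

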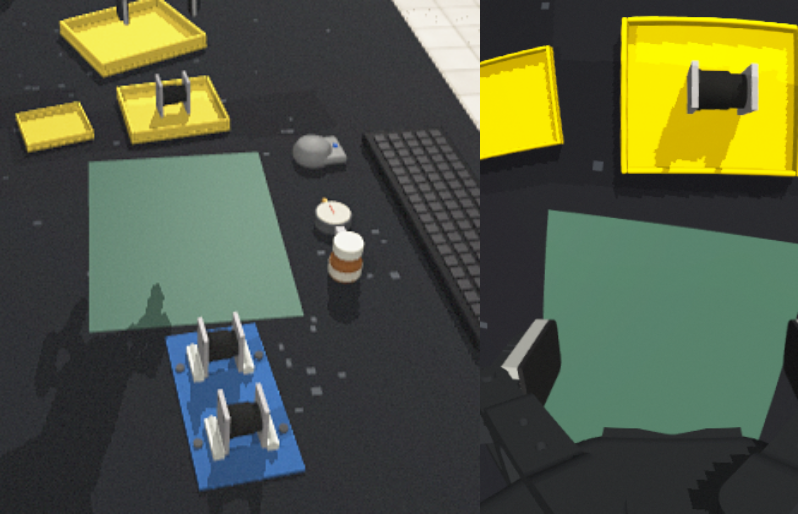

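The picture shows both soft mounts upright in the seats at (222,345) and (245,420). The hard one stands in the middle tray at (173,95), and the mouse, jar and gauge look unmoved.

```bash
python3 -c "
from plant import ctrl
print(ctrl.sign_off())"
```

```text
the job is handed in; nothing more can be done
None
```

The job is done and handed in at about 40 s of the 67 s allowed. The two soft mounts are in the rail seats and the hard one stands upright in the middle-sized yellow tray.

- **Telling them apart:** I squeezed all three at 12 N before moving any. Two closed to an opening of about 0.45 (38 mm), so they are soft. The middle one stopped at about 0.565 (48 mm), so it is hard, and it read the same when I gripped it again at 14 N.
- **Fitting the soft mounts:** each touched the seat floor at 5–6 N. I then pressed lightly on the plate tops with 12–14 N, and both were solid at z ≈ 0.065 m. That is the 5 mm floor plus the 60 mm mount, so both are fully home.
- **Final look:** both soft mounts were upright in the seats, the hard one was upright in the tray, and the gripper was clear. The mouse, jar and dial gauge looked unmoved. Their detected positions differed from the start by up to 12 mm (the jar), which I put down to detector noise because the arm never went near them.
- **Checks that gave no clear answer:** an image fit of the first mount's height in its seat was inconclusive, so I relied on the press check. In the last picture the mount detector reported only one of the three mounts, so I judged the other two by eye.

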